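Show the fuse trip flag to the bench camera with an inspection mirror

TASK

Lift the loose cover plate off the pins of the grey heater control unit and lay it gently, right way up, flat on the bench clear of the unit. Then take the inspection mirror from its blue rest by the handle and hold it over the open fuse compartment, where the bench camera is aimed, angled so that the camera sees the red trip flag at the bottom of the compartment in the glass. Finish while still holding the mirror steady at that angle, gripper off to the side of the glass, touching nothing else with it, and leave the flask, the dishes and the bottle where they stand.

Things in the scene. Friction and masses are not known exactly. Their poses are not given: they have to be found in the camera images.
- unit: Heater control unit, a fixed grey case 170 mm (x) by 250 (y) by 90 high. Origin: centre of the underside; z up; x points out from the robot and somewhat to its left, to where the camera stands. In its top, centred 50 mm from the middle towards -y, a fuse compartment 84 x 84 mm, 70 deep. Two pins, 6 mm thick and 12 tall, stand on the top at x, y = (+55, -4) and (-55, -96) mm. Two 12 mm knobs on the +y half.
- cover: Loose aluminium cover plate, 134 mm (its x) by 114 (its y) by 4 mm, about 0.2 kg, with two 8.5 mm holes over the unit's pins. It starts over the compartment on the unit's top, its axes along the unit's. Origin: centre of the underside; z up out of the side with the handle.
- cover_handle (a point): Middle of the black bridge handle on the cover: a bar 14 mm wide (along the cover's x), 76 mm long (along its y), 14 mm tall, its centre 34 mm above the cover's underside, 23 mm of free height under the bar (8 mm legs at both ends).
- opening (a point): Centre of the compartment's mouth, level with the unit's top, 90 mm above the bench; axes as the unit's.
- flag (a point): Centre of the red trip flag, a disc 18 mm across lying level at the bottom of the compartment, 35 mm above the bench, straight below opening.
- camera: Bench camera, fixed: white head 50 x 46 x 40 mm with a black lens on a stand with a 90 mm round foot, 0.14 m tall. It stands on the +x side of the unit, 197 to 219 mm from the compartment's centre, and looks back over the unit, 30 degrees upwards. Origin on the bench below the front of the lens; x points away from the unit.
- lens (a point): Centre of the front of the camera's lens, 100 mm above the bench.
- aim (a point): Unmarked point in the air straight above the flag, 220 mm above the bench: the point at which the camera is aimed. The middle of the mirror's glass belongs here.
- mid_sight (a point): Unmarked point in the air, on the line halving the angle at aim between the ways to the flag and to the lens; 91 mm from aim along the unit's x and 157 mm lower. A mirror at aim whose glass looks straight at this point (down, 30 degrees out of the vertical towards the camera) shows the flag to the camera, whichever way its handle points.
- rest: Blue mirror rest, fixed: foot 150 x 70 x 8 mm and two forked posts 12 mm thick, 30 wide, 72 tall, 110 mm apart along its x (98 free between them). The handle lies in the forks, its underside 60 mm above the bench, and lifts straight up. Origin: centre of the underside; x points along the handle towards the glass.
- mirror: Inspection mirror, 0.19 kg: black handle 14 mm wide (its y), 16 tall (its z), 210 long, thin neck, flat head 96 x 66 x 4 mm. Origin: on the handle's centre line, midway between the rest's posts at the start, 68 mm above the bench: grip here. Handle from 135 mm behind the origin to 75 ahead; x towards the head; z out of the head's back, up in the rest. Balance point 20 mm ahead.
- glass (a point): Middle of the mirror's glass, which is 90 mm (along the handle) by 60 mm, lies parallel to the handle and faces down while in the rest. 145 mm ahead of the mirror's origin, 5 mm below the handle's centre line. Its x is the mirror's x, its z points straight out of the reflecting side (against the mirror's z).
- flask: Stoppered empty conical flask, 84 mm across, 138 mm tall, loose. Origin: centre of the underside. It stands farther out than the mirror's head, to the right of the camera.
- dishes: Stack of three culture dishes, 90 mm across, 45 tall, loose, one piece. Origin: centre of the underside. It stands to the left, beyond the stretch of bench left of the unit (0.30 to 0.45 m to the robot's left, 0.40 to 0.54 m ahead) that always starts empty.
- bottle: Jar-like reagent bottle with blue cap, 66 mm across, 125 mm tall, loose. Origin: centre of the underside. It stands to the left of the unit and camera, beyond the free stretch of bench.
There are look-alikes about, which are no part of the job. Of the things shaped like the rest, the blue one is meant.

How it is judged:
On the way, in this order (a step that is already met when the one before it is completed fails the run):
1. the cover lies flat on the bench, handle up, clear of the unit and let go (height (world z) of cover below 0.006 m and height (world z) of cover_handle above 0.03 m and angle between cover's own z axis and vertical below 0.06 rad and contact force between cover and the arm below 0.1 N and contact force between cover and the fingers below 0.1 N and contact force between cover and unit below 0.1 N), for 0.2 s.
2. the mirror is lifted clear of its rest (height (world z) of mirror above 0.1 m and contact force between mirror and rest below 0.05 N and contact force between mirror and the fingers above 1 N), for 0.2 s.
At the end, for the whole second after the job is handed in: Mirror held still by its handle (over 85 mm from mid-glass), touching nothing but the fingers; mid-glass within 30 mm of aim; glass looks at mid_sight within 20 mm (6 degrees); cover flat on the bench, handle up, off the unit; flask, dishes, bottle within 20 mm of their start (height (world z) of cover below 0.006 m and height (world z) of cover_handle above 0.03 m and angle between cover's own z axis and vertical below 0.06 rad and contact force between each of cover, mirror and unit below 0.1 N and distance between glass and aim below 0.03 m and z of mid_sight in the frame of glass above 0.12 m and x of mid_sight in the frame of glass between -0.02 and 0.02 m and y of mid_sight in the frame of glass between -0.02 and 0.02 m and contact force between mirror and the fingers above 1 N and distance between the grasp point and glass above 0.085 m and contact force between mirror and rest below 0.1 N and contact force between mirror and camera below 0.1 N and contact force between mirror and cover below 0.1 N and linear speed of mirror below 0.03 m/s and angular speed of mirror below 0.15 rad/s and distance of each of flask, dishes, bottle from where it was at the start of the episode below 0.02 m); the arm keeps its last pose, push and grip.
It fails at once if the cover is dropped or slammed onto the bench (faster than 0.6 m/s close to it) (height (world z) of cover below 0.03 m and linear speed of cover above 0.6 m/s).
It fails at once if the flask, the dishes or the bottle is shoved or knocked over (distance of any of flask, dishes, bottle from where it was at the start of the episode above 0.03 m or angle between any of flask, dishes, bottle's own z axis and vertical above 0.5 rad).
It also fails if it takes over 54 s, if anything falls off the work surface, if the arm or the gripper's body presses on something with over 40 N, if the wrist force passes 120 N, or if a joint passes its speed limit or range.

ROBOT

A 6-joint arm with a two-finger parallel gripper is mounted at the origin on the work surface. World frame = base frame: x ahead of the robot, y to its left, z up, the work surface at z = 0. Lengths are in m, angles in rad, forces in N, time in s.
With the tool pointing down it reaches from about 0.25 to 0.725 m from the base axis. Payload 9.7 kg.
Tool frame: the origin (TCP) lies at the very end of the fingers, on their centre line; the grasp point (between the pads) lies 19 mm behind it; z points along the fingers, y is the direction in which the jaws open and shut (so a half turn about z gives the same grasp; the last joint's range is limited). The gripper opens to 85 mm and grips with 20 to 120 N. Pads are 22 mm wide; open, the fingers measure 114 mm over their backs; the gripper's body (76 mm by 85 mm) begins 54 mm behind the grasp point. The pads swing forward as they close: fully open they stand 13 mm farther back than shut.
Start: joints at [-1.32, 0.087, 0.176, 1.66, 0, 1.571], TCP at [0.136, -0.533, 0.231] pointing down, gripper open.
Joint ranges: [-3.13, 3.13], [-0.85, 1.81], [-1.15, 1.24], [-2.2, 2.28], [-1.44, 1.52], [-3.14, 3.14]. Speed limits (rad/s): [2.22, 2.22, 2.57, 3.14, 3.14, 3.14].

INTERFACE

Orientations are given as [roll, pitch, yaw] about the fixed x, y, z axes, in that order (R = Rz(yaw) Ry(pitch) Rx(roll)).
In Python, from station import arm gives the robot as it stands. The module is installed in compiled form; this text tells all that it offers.
- The arm moves only by the tool servo_tool, never from a script. Its argument "targets" is a list of rows, each a list of 3 entries, a list of its own where there are three numbers: the shift along the tool's x, y, z in mm, then the turn, a rotation vector about the tool's x, y, z in rad, then the closure, from 0 (fully open) to 1 (shut). In form: [[[dx, dy, dz], [wx, wy, wz], hand], ...]. A call has 1 to 20 rows; each row shifts and turns the commanded pose from where the row before left it, along the tool's axes as they then stand; what a row does not reach is not made up. A row lasts 1/8 s, in which the tool goes at most 62.5 mm and 10.7 degrees, less where a joint would pass 70% of its speed; a pose out of reach is approached as far as the arm can. A call is refused whole if a number of a shift passes 62.5 or a number of a turn 0.188, either way. A call with a gripper value outside its range is refused whole. The fingers move at their own pace and stop on an object; "force" is the grip in N (left out, the last holds). Time passes only in rows, so rows that do not move let the fingers close. It gives the time, the measured TCP pose, the force and the opening at its end, in the units of the state.
- arm.state(): the state, without advancing time (a new reading comes with each control period).
- arm.capture(name): name is "side" or "top" or "wrist"; returns a dict with "img" (400x640x3 uint8, red, green, blue), "camera_matrix" (3x3 intrinsics, pixels), "origin" and "rotation" of the camera in the world. Camera axes: x right, y down, z forward; pixel columns grow to the right and rows downward; lengths in m; the calibration is good to about 2 mm. The wrist camera is an equidistant fisheye: a pixel r from the principal point sees the ray r / f radians off the axis. A picture is of the moment at which its call begins. There is no depth.
- arm.sign_off(): hands the job in, once; it reports no verdict.
Trained networks look in a picture, given as the dict that the camera call returned (one of the last four; its "shot" number tells which), for a name from the list of things; names that differ only in an ending like _2 or _b are one class to them, and where a whole thing is asked for, a point or a joint stands for the part that bears it (a point fixed in the world has none). Each returns a list of dicts, best first, with "confidence" (0 to 1); they miss things now and then, are a little off and sometimes report something else, mostly with a low value. They report only what shows in the picture. A call takes as long as a camera call. They do not tell look-alikes from the thing itself.
- arm.find_in(picture, thing): "position" ([column, row] in pixels, amid what is visible of it).
- arm.regions_of(picture, thing): "pixels" (400x640 bool, what is visible of it) and "position" ([column, row] in pixels, amid what is visible of it).
- arm.pinpoint(picture, thing): "position" ([column, row] in pixels: a listed point, or the origin of a listed thing).
The state is a dict: "time": time; "joint_pos": joint angles; "joint_velocities": joint speeds; "joint_torque": joint torques, N m; "eef_pos": TCP position; "orientation": TCP orientation; "wrist_force": force on the tool from outside, world axes, zero at the start; "wrist_torque": the same for the moment, N m; "finger_gap": finger opening in m.
Only numpy, scipy, OpenCV 4.12 (cv2) and the standard library are available. Lean on these libraries where they do the work, as an engineer would, in place of code of your own. Each camera call takes 0.05 s, during which the arm holds its last target.

## Working session

There is one attempt and no reset: what is moved stays moved. The work goes in short steps, Python scripts to look and compute and a tool call to move; the robot and the scene stay as the last step left them, time stands still between calls to the robot, and variables do not carry over. Pictures are saved under pics/ and viewed, and the job is handed in when it is done.

Besides the shell and the picture viewer there is one more tool, called after ">>>" by a JSON object that holds its "method" and its "body", one argument or row to a line. servo_tool: Moves the arm, as the interface text tells. Its arguments: {"type":"object","properties":{"targets":{"type":"array"},"force":{"type":"number"}},"required":["targets"]}

```bash
mkdir -p pics; ls; python3 - <<'E'
from station import arm
import cv2
s=arm.state()
for k in s: print(k,s[k])
for n in ["side","top","wrist"]:
    p=arm.capture(n)
    cv2.imwrite(f"pics/{n}0.png",p["img"][:,:,::-1])
    print(n,p["camera_matrix"].tolist(),p["origin"],p["rotation"].tolist() if hasattr(p["rotation"],"tolist") else p["rotation"],[k for k in p])
E
```

```text
pics
time 0.0
joint_pos [-1.31998471e+00  8.74613064e-02  1.75109510e-01  1.65982907e+00
  2.26188698e-05  1.57077647e+00]
joint_velocities [-0.000964   -0.00023935 -0.00149374 -0.00122393 -0.00205506 -0.00025713]
joint_torque [ 5.48508524e-04 -5.20386350e+01  4.64806044e+01  1.62519672e-02
 -5.11422354e-05  4.96553992e-05]
eef_pos [ 0.13644878 -0.53254719  0.23056978]
orientation [-3.14020811e+00 -2.26463404e-05  2.50831447e-01]
wrist_force [-0.52188206  0.71136836  0.00543538]
wrist_torque [0.02215969 0.02254711 0.03875216]
finger_gap 0.08541292417913761
side [[399.436890225934, 0.0, 315.66489538407086], [0.0, 399.436890225934, 199.36253265658283], [0.0, 0.0, 1.0]] [0.03694719 0.74442568 1.18053414] [-2.4203157126475117, 0.015473847044195965, -2.6271129562375815] ['img', 'camera_matrix', 'origin', 'rotation', 'shot']
top [[495.3084783267724, 0.0, 322.2498457791817], [0.0, 495.3084783267724, 199.9523760417394], [0.0, 0.0, 1.0]] [ 0.33668298 -0.03218363  1.88761806] [-3.0497429774265745, -0.003803455498144981, -1.581543663295455] ['img', 'camera_matrix', 'origin', 'rotation', 'shot']
wrist [[309.70691628693146, 0.0, 326.0869771789729], [0.0, 309.70691628693146, 196.09184094593272], [0.0, 0.0, 1.0]] [ 0.21557046 -0.51156277  0.37253098] [2.8198267053138943, 0.00039587135956176134, -1.3201423797962801] ['img', 'camera_matrix', 'origin', 'rotation', 'shot']
```

View pics/side0.png

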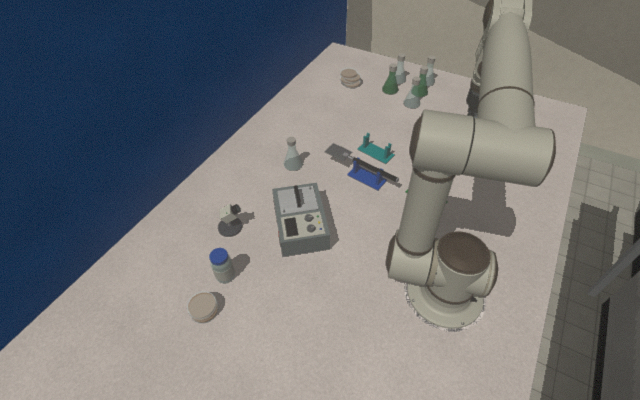

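View pics/top0.png

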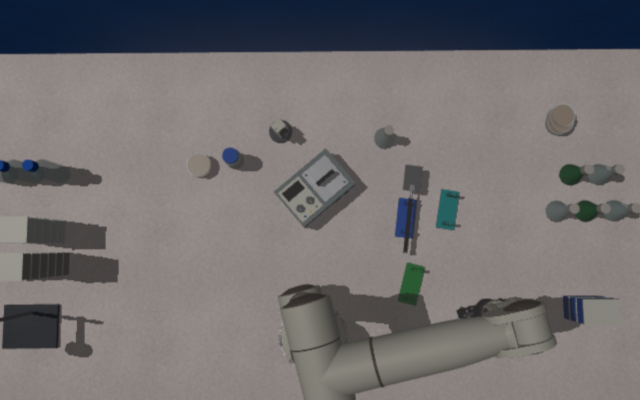

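View pics/wrist0.png

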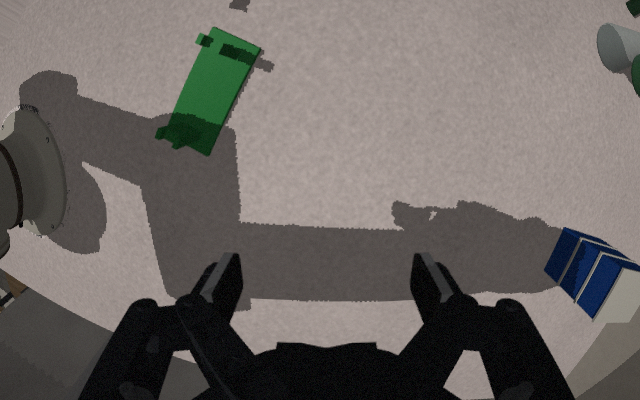

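```bash
cat > h.py <<'E'
import numpy as np, cv2
from scipy.spatial.transform import Rotation as Rn
from scipy.optimize import least_squares
def Rc(p): return Rn.from_euler('xyz',p["rotation"]).as_matrix() if np.ndim(p["rotation"])==1 else np.array(p["rotation"])
def ray(p,px,fish=False):
    K=np.array(p["camera_matrix"]); u=(px[0]-K[0,2])/K[0,0]; v=(px[1]-K[1,2])/K[1,1]
    if fish:
        r=np.hypot(u,v); d=np.array([u/r*np.sin(r),v/r*np.sin(r),np.cos(r)]) if r>1e-9 else np.array([0,0,1.])
    else: d=np.array([u,v,1.]); d/=np.linalg.norm(d)
    return np.array(p["origin"]),Rc(p)@d
def proj(p,X,fish=False):
    K=np.array(p["camera_matrix"]); c=Rc(p).T@(np.array(X)-np.array(p["origin"]))
    if fish:
        r=np.hypot(c[0],c[1]); t=np.arctan2(r,c[2]); q=c[:2]/max(r,1e-9)*t
    else: q=c[:2]/c[2]
    return np.array([K[0,0]*q[0]+K[0,2],K[1,1]*q[1]+K[1,2]])
def onz(p,px,z,fish=False):
    o,d=ray(p,px,fish); return o+d*(z-o[2])/d[2]
def tri(obs):
    A=np.zeros((3,3));b=np.zeros(3)
    for o,d in obs:
        M=np.eye(3)-np.outer(d,d); A+=M; b+=M@o
    X=np.linalg.solve(A,b); return X,[np.linalg.norm((np.eye(3)-np.outer(d,d))@(X-o)) for o,d in obs]
E
python3 - <<'E'
from station import arm
from h import *
P={n:arm.capture(n) for n in ["side","top"]}
import pickle; pickle.dump(P,open("p0.pkl","wb"))
for t in ["cover_handle","cover","unit","opening","lens","camera","rest","mirror","glass","flask","dishes","bottle"]:
    o=[]
    for n in P:
        r=arm.pinpoint(P[n],t)
        print(t,n,[(np.round(q["position"],1).tolist(),round(q["confidence"],2)) for q in r[:4]])
        if r: o.append(ray(P[n],r[0]["position"]))
    if len(o)==2:
        X,e=tri(o); print("   ",X.round(4),np.round(e,4))
E
```

```text
cover_handle side [([293.6, 193.0], 0.67)]
cover_handle top [([324.4, 177.6], 0.82), ([285.1, 134.6], 0.64)]
    [ 0.5853 -0.0461  0.1257] [0.0067 0.0067]
cover side [([295.3, 199.6], 0.78)]
cover top [([319.9, 177.6], 0.74)]
    [ 0.5811 -0.0336  0.1059] [0.0012 0.0012]
unit side [([297.7, 226.0], 0.56)]
unit top [([316.4, 190.8], 0.72)]
    [ 0.5552 -0.0151 -0.0132] [0.0087 0.0087]
opening side [([297.9, 200.7], 0.56)]
opening top [([323.2, 176.2], 0.64)]
    [ 0.5851 -0.0477  0.0843] [0.0056 0.0056]
lens side [([239.2, 210.3], 0.96), ([337.1, 154.6], 0.33)]
lens top [([282.3, 135.1], 0.94)]
    [0.7374 0.1005 0.0977] [0.0054 0.0054]
camera side [([242.2, 226.1], 0.73)]
camera top [([286.9, 141.8], 0.56)]
    [ 0.7399  0.0941 -0.004 ] [0.0014 0.0014]
rest side [([372.7, 152.3], 0.67), ([364.7, 177.8], 0.6)]
rest top [([411.2, 284.8], 0.87), ([445.8, 210.6], 0.74), ([406.5, 216.4], 0.63)]
    [ 0.2953 -0.2759  0.2765] [0.0983 0.0983]
mirror side [([369.4, 164.8], 0.94), ([366.5, 176.8], 0.62)]
mirror top [([406.9, 218.2], 0.75), ([384.6, 139.5], 0.3)]
    [ 0.4319 -0.3498  0.0804] [0.0011 0.0011]
glass side [([337.9, 153.2], 0.82)]
glass top [([411.6, 177.7], 0.96)]
    [ 0.5845 -0.3757  0.0555] [0.0008 0.0008]
flask side [([293.1, 159.6], 0.66)]
flask top []
dishes side [([202.4, 309.5], 0.69)]
dishes top [([201.5, 164.4], 0.74), ([284.7, 136.3], 0.58)]
    [ 0.6555  0.4255 -0.0118] [0.001 0.001]
bottle side [([228.9, 273.2], 0.87)]
bottle top [([234.6, 158.8], 0.83)]
    [0.6639 0.2885 0.0061] [0.0095 0.0095]
```

```bash
python3 - <<'E'
import pickle; from h import *
P=pickle.load(open("p0.pkl","rb"))
a=P["top"]["img"][:,:,::-1]; 
cv2.imwrite("pics/topz.png",cv2.resize(a[120:260,260:460],None,fx=4,fy=4,interpolation=cv2.INTER_CUBIC))
a=P["side"]["img"][:,:,::-1]; 
cv2.imwrite("pics/sidez.png",cv2.resize(a[130:270,210:410],None,fx=4,fy=4,interpolation=cv2.INTER_CUBIC))
E
```

```text
(no output)
```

View pics/topz.png

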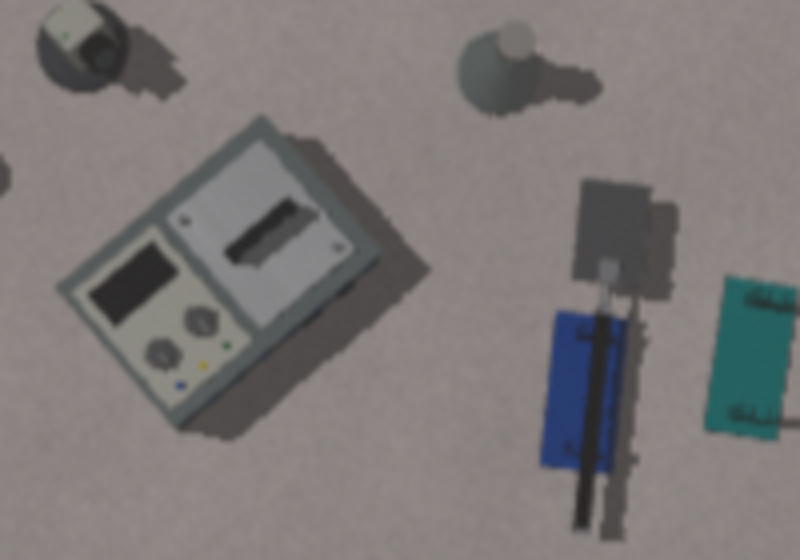

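View pics/sidez.png

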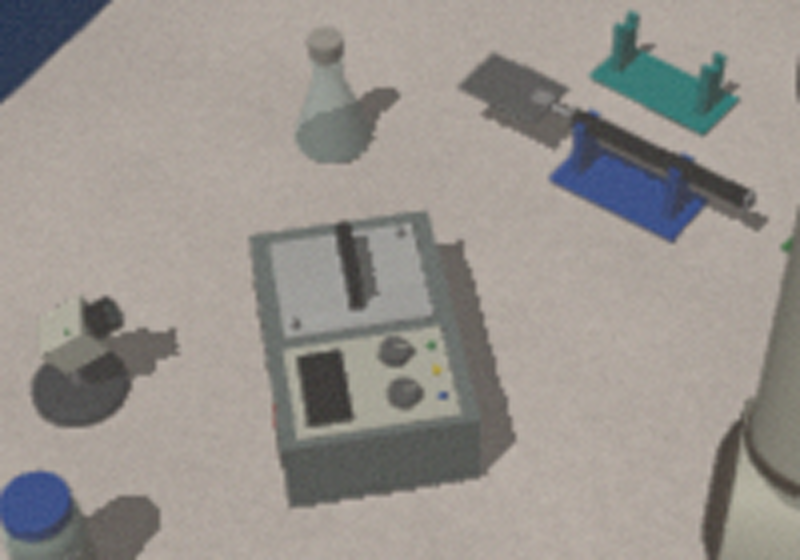

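```bash
cat > fit.py <<'E'
import pickle; from h import *
P=pickle.load(open("p0.pkl","rb"))
f=lambda u,v,a,b:((u+.5)/4-.5+a,(v+.5)/4-.5+b)
T=lambda u,v:f(u,v,260,120); S=lambda u,v:f(u,v,210,130)
obs=[]
# unit model points
for m,px in [((.085,-.125,.09),T(262,117)),((.085,.125,.09),T(58,288)),((-.085,-.125,.09),T(380,250)),((-.085,.125,.09),T(178,425)),
   ((.055,-.004,.102),T(184,218)),((-.055,-.096,.102),T(339,246))]: obs.append(("top",m,px))
for m,px in [((.085,-.125,.09),S(250,237)),((-.085,-.125,.09),S(427,213)),((-.085,.125,.09),S(478,414)),((.085,.125,.09),S(290,446)),
   ((.055,-.004,.102),S(295,322)),((-.055,-.096,.102),S(402,232))]: obs.append(("side",m,px))
def fitpose(obs,x0):
    def r(x):
        c,s=np.cos(x[2]),np.sin(x[2]); R=np.array([[c,-s,0],[s,c,0],[0,0,1]])
        return np.concatenate([proj(P[n],R@np.array(m)+[x[0],x[1],0])-px for n,m,px in obs])
    s=least_squares(r,x0,loss='soft_l1'); return s.x,r(s.x).reshape(-1,2)
if __name__=="__main__":
    x,r=fitpose(obs,[.56,-.02,.6]); print("unit",x,np.degrees(x[2])); print(r.round(1))
    x2,_=fitpose(obs[:6],x);x3,_=fitpose(obs[6:],x);print(x2,x3)
    R=Rn.from_euler('z',x[2]).as_matrix(); o=np.array([x[0],x[1],0])
    for k,m in dict(open=(0,-.05,.09),flag=(0,-.05,.035),aim=(0,-.05,.22),handle=(0,-.05,.124)).items(): print(k,(o+R@m).round(4), {n:proj(P[n],o+R@m).round(1) for n in P})
    # mirror: glass corners, handle end; frame mirror at grip origin z .068
    mo=[("top",(.145,0,-.005),(411.6,177.7)),("side",(.145,0,-.005),(337.9,153.2)),
     ("top",(-.135,0,0.008),T(582,527)),("side",(-.135,0,0),S(748,200)),
     ("top",(.193,.033,-.003),T(583,180)),("top",(.193,-.033,-.003),T(652,186)),("top",(.097,.033,-.003),T(573,280)),
     ("side",(.193,.033,-.003),S(459,87)),("side",(.193,-.033,-.003),S(494,53)),("side",(.097,-.033,-.003),S(570,90)),("top",(.075,0,.008),T(602,315))]
    mo=[(n,(m[0],m[1],m[2]+.068),px) for n,m,px in mo]
    x,r=fitpose(mo,[.43,-.35,-.15]); print("mirror",x); print(r.round(1))
E
python3 fit.py
```

```text
unit [ 0.54972941 -0.01245401  0.70251589] 40.25119525718308
[[-0.1 -1.2]
 [-0.9  0.2]
 [ 0.8  0.2]
 [-0.6  1.2]
 [-0.4  0.5]
 [-0.2 -0.2]
 [-0.3 -0.9]
 [ 0.1 -1.5]
 [ 1.3  0.5]
 [-1.6  0.6]
 [ 0.5 -1.2]
 [-0.2 -1.8]]
[ 0.55029741 -0.01341178  0.70148424] [ 0.54793591 -0.00968132  0.70458151]
open [ 0.582  -0.0506  0.09  ] {'side': array([297.4, 199.3]), 'top': array([324.7, 178.2])}
flag [ 0.582  -0.0506  0.035 ] {'side': array([298.1, 209. ]), 'top': array([324.6, 180.2])}
aim [ 0.582  -0.0506  0.22  ] {'side': array([295.5, 174. ]), 'top': array([325., 173.])}
handle [ 0.582  -0.0506  0.124 ] {'side': array([296.9, 193. ]), 'top': array([324.8, 176.9])}
mirror [ 0.43961248 -0.35658507 -0.13370985]
[[ 0.5  0.3]
 [ 0.1 -1.3]
 [-0.5  1.8]
 [ 0.9  0.1]
 [-0.6 -0.5]
 [-0.2  0.1]
 [-0.9 -0.1]
 [-0.4 -0.1]
 [ 0.1 -0. ]
 [-0.  -0.3]
 [ 0.6 -2.2]]
```

```bash
cat >> h.py <<'E'
def down(yaw): return Rn.from_euler('z',yaw)*Rn.from_euler('x',np.pi)
def cur():
    from station import arm
    s=arm.state(); return np.array(s["eef_pos"]),Rn.from_euler('xyz',s["orientation"]),s
def plan(p0,R0,p1,R1,N,hand=0,ramp=True):
    import json
    w=np.ones(N)
    if ramp and N>3: w[0]=.4;w[-1]=.35;w[-2]=.75;w[1]=.8
    t=np.cumsum(w)/w.sum(); p=np.array(p0,float);R=R0;rows=[]
    W=(R0.inv()*R1).as_rotvec()
    for k in t:
        pt=p0+(np.array(p1)-p0)*k; Rt=R0*Rn.from_rotvec(W*k)
        d=np.round(R.inv().apply(pt-p)*1000,0 if k<.999 else 1); tw=np.round((R.inv()*Rt).as_rotvec(),3)
        p=p+R.apply(d/1000); R=R*Rn.from_rotvec(tw)
        rows.append([(d+0.).tolist(),(tw+0.).tolist(),hand])
    print(json.dumps(rows).replace(".0,",",").replace(".0]","]")); print("end",p.round(4),R.as_euler('xyz').round(3))
def show(s): print({k:np.round(s[k],3).tolist() for k in ["time","joint_pos","eef_pos","orientation","wrist_force","finger_gap"]})
E
python3 - <<'E'
from h import *
p,R,s=cur()
plan(p,R,[.582,-.0506,.25],down(np.radians(130.25)),17)
E
```

```text
[[[14, -9, 0], [0, 0, -0.053], 0], [[30, -17, -1], [0, 0, -0.106], 0], [[40, -18, -2], [0, 0, -0.132], 0], [[41, -12, -1], [0, 0, -0.132], 0], [[42, -6, -1], [0, 0, -0.132], 0], [[43, -1, -1], [0, 0, -0.132], 0], [[43, 5, -2], [0, 0, -0.133], 0], [[41, 10, -1], [0, 0, -0.132], 0], [[40, 16, -1], [0, 0, -0.132], 0], [[38, 21, -1], [0, 0, -0.132], 0], [[34, 26, -1], [0, 0, -0.132], 0], [[31, 30, -2], [0, 0, -0.133], 0], [[26, 33, -1], [0, 0, -0.132], 0], [[22, 37, -1], [0, 0, -0.132], 0], [[17, 40, -1], [0, 0, -0.132], 0], [[8, 31, -1], [0, 0, -0.099], 0], [[2.6, 14.7, -0.7], [0, 0, -0.047], 0]]
end [ 0.5821 -0.0506  0.25  ] [-3.142  0.     2.274]
```

>>> {"method": "servo_tool", "body": {
  "targets": [
    [[14,-9,0],[0,0,-0.053],0],
    [[30,-17,-1],[0,0,-0.106],0],
    [[40,-18,-2],[0,0,-0.132],0],
    [[41,-12,-1],[0,0,-0.132],0],
    [[42,-6,-1],[0,0,-0.132],0],
    [[43,-1,-1],[0,0,-0.132],0],
    [[43,5,-2],[0,0,-0.133],0],
    [[41,10,-1],[0,0,-0.132],0],
    [[40,16,-1],[0,0,-0.132],0],
    [[38,21,-1],[0,0,-0.132],0],
    [[34,26,-1],[0,0,-0.132],0],
    [[31,30,-2],[0,0,-0.133],0],
    [[26,33,-1],[0,0,-0.132],0],
    [[22,37,-1],[0,0,-0.132],0],
    [[17,40,-1],[0,0,-0.132],0],
    [[8,31,-1],[0,0,-0.099],0],
    [[2.6,14.7,-0.7],[0,0,-0.047],0],
    [[0,0,0],[0,0,0],0]
  ],
  "force": 50
}}

```text
time: 3.7
eef_pos: [0.5819, -0.0499, 0.2498]
orientation: [-3.141, -0.0, 2.275]
wrist_force: [0.0, -0.8, 0.6]
finger_gap: 0.0853
```

```bash
python3 - <<'E'
from station import arm
from h import *
p,R,s=cur(); show(s)
W=arm.capture("wrist"); cv2.imwrite("pics/w1.png",W["img"][:,:,::-1])
import pickle; pickle.dump(W,open("w1.pkl","wb"))
for t in ["cover_handle","cover","opening"]:
    r=arm.pinpoint(W,t); print(t,[(np.round(q["position"],1).tolist(),round(q["confidence"],2)) for q in r[:3]])
    if r: print(onz(W,r[0]["position"],{"cover_handle":.124,"cover":.09,"opening":.09}[t],True))
R0=Rn.from_euler('z',.7025).as_matrix();o=np.array([.5497,-.01245,0])
for m in [(.055,-.004,.102),(-.055,-.096,.102),(0,-.05,.131),(0,-.012,.131),(0,-.088,.131)]: print(m,proj(W,o+R0@m,True))
E
```

```text
{'time': 3.7, 'joint_pos': [-0.085, 0.18, 0.315, 1.707, -0.0, 0.781], 'eef_pos': [0.582, -0.05, 0.25], 'orientation': [-3.141, -0.0, 2.275], 'wrist_force': [0.043, -0.773, 0.597], 'finger_gap': 0.085}
cover_handle [([329.0, 186.9], 0.85)]
[ 0.58372204 -0.04678815  0.124     ]
cover [([327.4, 176.9], 0.97)]
[ 0.58252173 -0.04743187  0.09      ]
opening [([527.0, 23.7], 0.58)]
[0.6338793  0.23282968 0.09      ]
(0.055, -0.004, 0.102) [383.02083976 135.82152504]
(-0.055, -0.096, 0.102) [271.64419693 225.13574915]
(0, -0.05, 0.131) [324.77526482 191.14153385]
(0, -0.012, 0.131) [324.79394617 148.58152106]
(0, -0.088, 0.131) [324.77269671 230.31672167]
```

View pics/w1.png

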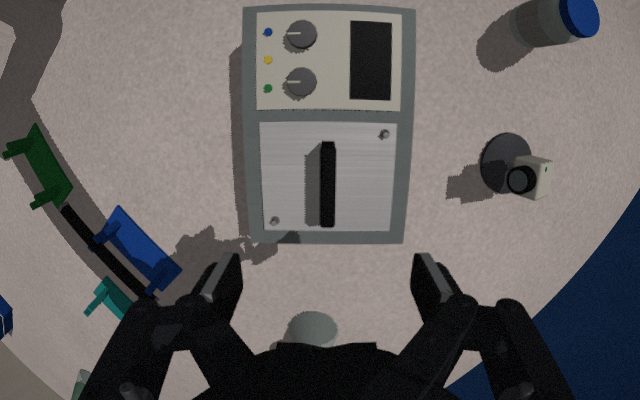

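```bash
python3 - <<'E'
import pickle; from h import *
W=pickle.load(open("w1.pkl","rb"))
c=cv2.resize(W["img"][100:250,230:430,::-1],None,fx=4,fy=4,interpolation=cv2.INTER_CUBIC); cv2.imwrite("pics/w1z.png",c)
obs=[((.055,-.004,.102),(384,134)),((-.055,-.096,.102),(274.5,221)),((.085,-.125,.09),(403,243)),((-.085,-.125,.09),(249,243)),((.085,.125,.09),(415,9)),((-.085,.125,.09),(243,8)),((0,-.012,.131),(328,142)),((0,-.088,.131),(327.5,227))]
def r(x):
    R=Rn.from_euler('z',x[2]).as_matrix()
    return np.concatenate([proj(W,R@np.array(m)+[x[0],x[1],0],True)-px for m,px in obs])
s=least_squares(r,[.55,-.012,.7],loss='soft_l1'); print(s.x); print(r(s.x).reshape(-1,2).round(1))
R=Rn.from_euler('z',s.x[2]).as_matrix(); print(R@[0,-.05,.124]+[s.x[0],s.x[1],0])
E
```

```text
[ 0.55019396 -0.00882029  0.69542753]
[[ 1.9 -0.2]
 [-1.1  1.6]
 [-0.1 -0.1]
 [ 1.2 -1.3]
 [ 0.6 -1.5]
 [-1.  -2.4]
 [-0.1  3.8]
 [-0.5  0.9]]
[ 0.58222964 -0.04720929  0.124     ]
```

View pics/w1z.png

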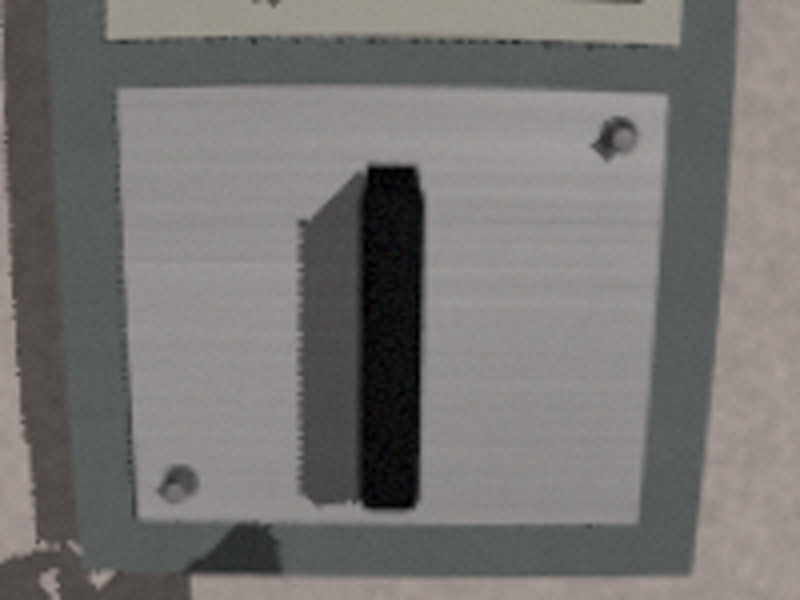

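>>> {"method": "servo_tool", "body": {
  "targets": [
    [[1,1,30],[0,0,0.006],0],
    [[0,0,45],[0,0,0],0],
    [[0,0,40],[0,0,0],0],
    [[0,0,20],[0,0,0],0],
    [[0,0,10],[0,0,0],0],
    [[0,0,0],[0,0,0],0]
  ]
}}

```text
time: 4.65
eef_pos: [0.5819, -0.0496, 0.1051]
orientation: [-3.141, -0.0, 2.267]
wrist_force: [0.1, -0.0, -0.3]
finger_gap: 0.0853
```

>>> {"method": "servo_tool", "body": {
  "targets": [
    [[0,0,0],[0,0,0],0.5],
    [[0,0,0],[0,0,0],0.8],
    [[0,0,0],[0,0,0],1],
    [[0,0,0],[0,0,0],1],
    [[0,0,0],[0,0,0],1],
    [[0,0,0],[0,0,0],1]
  ]
}}

```text
time: 5.4
eef_pos: [0.5823, -0.0492, 0.1053]
orientation: [3.141, 0.0, 2.268]
wrist_force: [0.5, -0.2, 3.8]
finger_gap: 0.0126
```

>>> {"method": "servo_tool", "body": {
  "targets": [
    [[0,0,0],[0,0,0],1],
    [[0,0,-5],[0,0,0],1],
    [[0,0,-8],[0,0,0],1],
    [[0,0,-12],[0,0,0],1],
    [[0,0,-25],[0,0,0],1],
    [[0,0,-35],[0,0,0],1],
    [[0,0,-20],[0,0,0],1],
    [[0,0,0],[0,0,0],1]
  ]
}}

```text
time: 6.4
eef_pos: [0.5829, -0.0493, 0.2122]
orientation: [3.139, 0.002, 2.268]
wrist_force: [-0.9, 0.5, -1.6]
finger_gap: 0.0127
```

```bash
python3 - <<'E'
from station import arm
from h import *
W=arm.capture("wrist"); cv2.imwrite("pics/w2.png",W["img"][:,:,::-1])
p,R,s=cur(); show(s)
plan(p,R,[.47,.375,.20],down(2.268),13,1)
E
```

```text
{'time': 6.45, 'joint_pos': [-0.084, 0.163, 0.219, 1.626, -0.0, 0.789], 'eef_pos': [0.582, -0.049, 0.21], 'orientation': [3.141, 0.001, 2.268], 'wrist_force': [-0.243, 0.226, -2.166], 'finger_gap': 0.013}
[[[14, 7, 0], [0, 0, 0], 1], [[28, 13, 1], [0, 0, 0], 1], [[35, 16, 1], [0, 0, 0], 1], [[36, 17, 1], [0, 0, 0], 1], [[35, 16, 1], [0, 0, 0], 1], [[35, 17, 1], [0, 0, 0], 1], [[35, 16, 1], [0, 0, 0], 1], [[35, 17, 1], [0.001, 0.001, 0], 1], [[35, 16, 0], [0, 0, 0], 1], [[36, 16, 1], [0, 0, 0], 1], [[35, 17, 1], [0, 0, 0], 1], [[26, 12, 1], [0, 0, 0], 1], [[12.5, 6.1, 0.4], [0, 0, 0], 1]]
end [0.47  0.375 0.2  ] [-3.141 -0.     2.268]
```

View pics/w2.png

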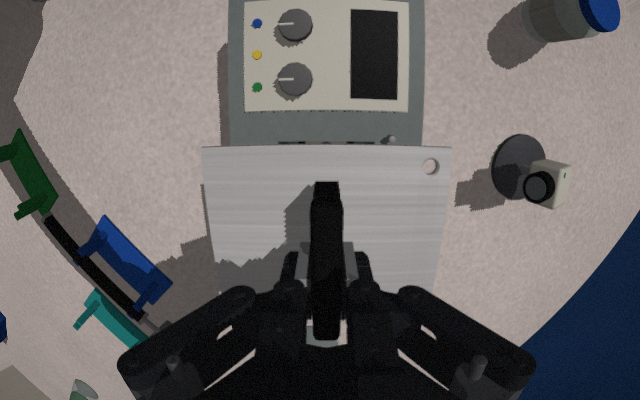

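>>> {"method": "servo_tool", "body": {
  "targets": [
    [[14,7,0],[0,0,0],1],
    [[28,13,1],[0,0,0],1],
    [[35,16,1],[0,0,0],1],
    [[36,17,1],[0,0,0],1],
    [[35,16,1],[0,0,0],1],
    [[35,17,1],[0,0,0],1],
    [[35,16,1],[0,0,0],1],
    [[35,17,1],[0,0,0],1],
    [[35,16,10],[0,0,0],1],
    [[36,16,20],[0,0,0],1],
    [[35,17,20],[0,0,0],1],
    [[26,12,20],[0,0,0],1],
    [[12,6,20],[0,0,0],1],
    [[0,0,20],[0,0,0],1],
    [[0,0,10],[0,0,0],1],
    [[0,0,0],[0,0,0],1]
  ]
}}

```text
time: 8.45
eef_pos: [0.4696, 0.374, 0.0822]
orientation: [-3.14, 0.0, 2.267]
wrist_force: [0.2, 1.0, -1.5]
finger_gap: 0.0133
```

```bash
python3 - <<'E'
from station import arm
from h import *
W=arm.capture("side"); cv2.imwrite("pics/s3.png",W["img"][:,:,::-1])
p,R,s=cur(); show(s)
E
```

```text
{'time': 8.5, 'joint_pos': [0.672, 0.202, 0.018, 1.387, -0.0, 1.547], 'eef_pos': [0.47, 0.374, 0.083], 'orientation': [-3.141, 0.0, 2.267], 'wrist_force': [-0.111, 0.141, -1.314], 'finger_gap': 0.013}
```

View pics/s3.png

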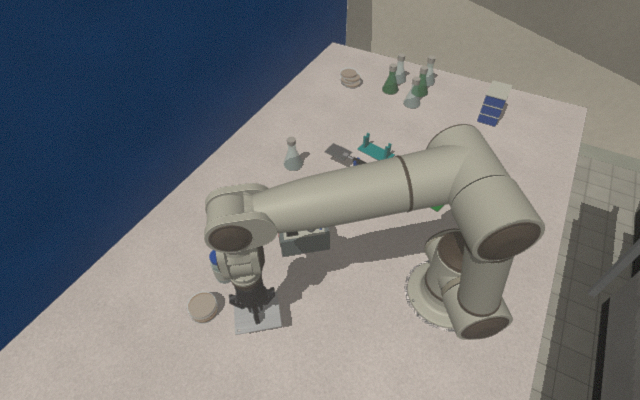

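>>> {"method": "servo_tool", "body": {
  "targets": [
    [[0,0,15],[0,0,0],1],
    [[0,0,20],[0,0,0],1],
    [[0,0,15],[0,0,0],1],
    [[0,0,8],[0,0,0],1],
    [[0,0,4],[0,0,0],1],
    [[0,0,2],[0,0,0],1],
    [[0,0,1],[0,0,0],1],
    [[0,0,1],[0,0,0],1],
    [[0,0,0],[0,0,0],1]
  ]
}}

```text
time: 9.62
eef_pos: [0.47, 0.3747, 0.0171]
orientation: [3.141, 0.0, 2.268]
wrist_force: [-0.6, -0.8, -2.0]
finger_gap: 0.0133
```

>>> {"method": "servo_tool", "body": {
  "targets": [
    [[0,0,1],[0,0,0],1],
    [[0,0,0.5],[0,0,0],1],
    [[0,0,0.5],[0,0,0],1],
    [[0,0,0],[0,0,0],1]
  ]
}}

```text
time: 10.12
eef_pos: [0.4699, 0.3746, 0.0153]
orientation: [3.141, -0.0, 2.268]
wrist_force: [-0.8, -1.4, 2.8]
finger_gap: 0.0132
```

>>> {"method": "servo_tool", "body": {
  "targets": [
    [[0,0,0],[0,0,0],0.7],
    [[0,0,0],[0,0,0],0.4],
    [[0,0,0],[0,0,0],0.2],
    [[0,0,0],[0,0,0],0],
    [[0,0,0],[0,0,0],0],
    [[0,0,0],[0,0,0],0],
    [[0,0,-10],[0,0,0],0],
    [[0,0,-20],[0,0,0],0],
    [[0,0,-40],[0,0,0],0],
    [[0,0,-40],[0,0,0],0],
    [[0,0,-40],[0,0,0],0],
    [[0,0,-10],[0,0,0],0]
  ]
}}

```text
time: 11.62
eef_pos: [0.4707, 0.3753, 0.1789]
orientation: [3.137, 0.0, 2.268]
wrist_force: [0.4, -0.2, 0.2]
finger_gap: 0.0854
```

```bash
python3 - <<'E'
from station import arm
from h import *
W=arm.capture("wrist"); cv2.imwrite("pics/w4.png",W["img"][:,:,::-1])
p,R,s=cur(); show(s)
# go via mid point over near x, to above mirror
plan(p,R,[.41,-.03,.25],down(1.0),12)
plan(np.array([.41,-.03,.25]),down(1.0),[.4396,-.3566,.22],down(-.1337),11)
E
```

```text
{'time': 11.675, 'joint_pos': [0.673, 0.195, 0.193, 1.565, 0.0, 1.547], 'eef_pos': [0.471, 0.375, 0.178], 'orientation': [3.137, 0.0, 2.268], 'wrist_force': [-1.305, -0.217, 0.889], 'finger_gap': 0.086}
[[[-11, -12, -3], [0, 0, 0.049], 0], [[-22, -23, -5], [0, 0, 0.099], 0], [[-30, -25, -8], [0.001, -0.001, 0.123], 0], [[-34, -22, -7], [0, 0, 0.123], 0], [[-35, -17, -7], [0.001, 0, 0.123], 0], [[-38, -13, -7], [0, 0, 0.123], 0], [[-39, -8, -7], [0, -0.001, 0.123], 0], [[-40, -3, -7], [0.001, 0, 0.123], 0], [[-39, 1, -7], [0, 0, 0.123], 0], [[-40, 7, -7], [0, 0, 0.123], 0], [[-28, 8, -5], [0.001, -0.001, 0.093], 0], [[-13.2, 5.4, -2.2], [0, 0, 0.043], 0]]
end [ 0.41 -0.03  0.25] [-3.141  0.     1.   ]
[[[-11, 9, 1], [0, 0, 0.049], 0], [[-22, 18, 3], [0, 0, 0.097], 0], [[-24, 25, 3], [0, 0, 0.122], 0], [[-21, 29, 3], [0, 0, 0.122], 0], [[-18, 30, 4], [0, 0, 0.122], 0], [[-13, 33, 3], [0, 0, 0.122], 0], [[-10, 34, 3], [0, 0, 0.122], 0], [[-5, 35, 3], [0, 0, 0.122], 0], [[-1, 35, 3], [0, 0, 0.122], 0], [[2, 26, 3], [0, 0, 0.091], 0], [[2.3, 12.3, 1], [0, 0, 0.043], 0]]
end [ 0.4396 -0.3566  0.22  ] [ 3.142  0.    -0.134]
```

View pics/w4.png

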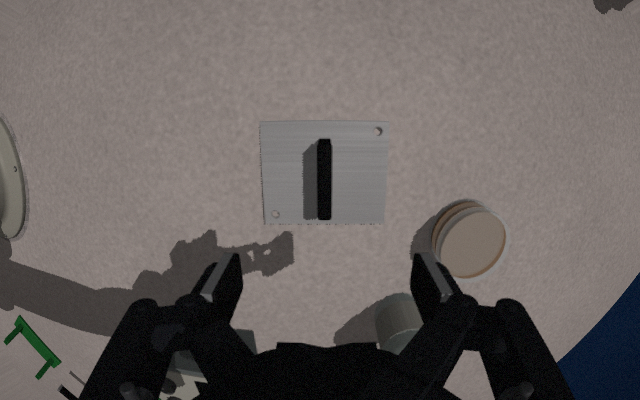

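>>> {"method": "servo_tool", "body": {
  "targets": [
    [[-11,-12,-3],[0,0,0.049],0],
    [[-22,-23,-5],[0,0,0.099],0],
    [[-30,-25,-8],[0,0,0.123],0],
    [[-34,-22,-7],[0,0,0.123],0],
    [[-35,-17,-7],[0,0,0.123],0],
    [[-38,-13,-7],[0,0,0.123],0],
    [[-39,-8,-7],[0,0,0.123],0],
    [[-40,-3,-7],[0,0,0.123],0],
    [[-39,1,-7],[0,0,0.123],0],
    [[-40,7,-7],[0,0,0.123],0],
    [[-28,8,-5],[0,0,0.093],0],
    [[-13,5,-2],[0,0,0.043],0]
  ]
}}

```text
time: 13.18
eef_pos: [0.4081, -0.0316, 0.2461]
orientation: [-3.14, 0.001, 0.995]
wrist_force: [-0.8, 0.4, 0.4]
finger_gap: 0.0856
```

>>> {"method": "servo_tool", "body": {
  "targets": [
    [[-11,9,1],[0,0,0.049],0],
    [[-22,18,3],[0,0,0.097],0],
    [[-24,25,3],[0,0,0.122],0],
    [[-21,29,3],[0,0,0.122],0],
    [[-18,30,4],[0,0,0.122],0],
    [[-13,33,3],[0,0,0.122],0],
    [[-10,34,3],[0,0,0.122],0],
    [[-5,35,3],[0,0,0.122],0],
    [[-1,35,3],[0,0,0.122],0],
    [[2,26,3],[0,0,0.091],0],
    [[2,12,1],[0,0,0.043],0],
    [[0,0,0],[0,0,0],0]
  ]
}}

```text
time: 14.68
eef_pos: [0.4385, -0.3564, 0.2162]
orientation: [-3.141, 0.001, -0.134]
wrist_force: [-0.6, -0.9, -0.3]
finger_gap: 0.0855
```

```bash
python3 - <<'E'
from station import arm
from h import *
W=arm.capture("wrist"); cv2.imwrite("pics/w5.png",W["img"][:,:,::-1])
import pickle; pickle.dump(W,open("w5.pkl","wb"))
p,R,s=cur(); show(s)
for t,z in [("mirror",.068),("glass",.063),("rest",0)]:
    r=arm.pinpoint(W,t); print(t,[(np.round(q["position"],1).tolist(),round(q["confidence"],2),onz(W,q["position"],z,True).round(4)) for q in r[:3]])
M=Rn.from_euler('z',-.1337).as_matrix();o=np.array([.4396,-.3566,.068])
for m in [(0,0,.008),(.075,0,.008),(-.05,0,.008),(.145,0,-.005),(.193,.033,-.003),(.193,-.033,-.003)]: print(m,proj(W,o+M@m,True).round(1))
E
```

```text
{'time': 14.725, 'joint_pos': [-0.682, 0.118, 0.182, 1.635, 0.0, 2.593], 'eef_pos': [0.439, -0.356, 0.217], 'orientation': [-3.141, 0.001, -0.133], 'wrist_force': [0.106, -0.232, -0.122], 'finger_gap': 0.085}
mirror [([324.5, 178.3], 0.94, array([ 0.4417, -0.3543,  0.068 ]))]
glass [([323.5, 27.1], 0.89, array([ 0.5862, -0.3729,  0.063 ]))]
rest [([358.1, 322.6], 0.96, array([ 0.1939, -0.3714,  0.    ])), ([452.8, 127.6], 0.76, array([ 0.4675, -0.515 ,  0.    ])), ([327.0, 167.3], 0.72, array([ 0.4364, -0.3562,  0.    ]))]
(0, 0, 0.008) [327.2 182.3]
(0.075, 0, 0.008) [327.2 102.2]
(-0.05, 0, 0.008) [327.2 230.4]
(0.145, 0, -0.005) [327.2  29.5]
(0.193, 0.033, -0.003) [292.  -16.6]
(0.193, -0.033, -0.003) [362.3 -16.5]
```

View pics/w5.png

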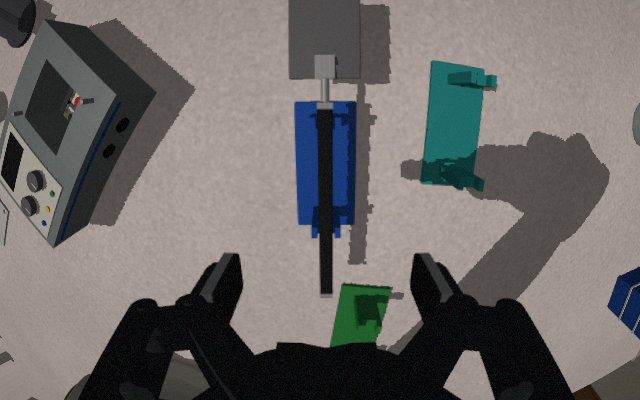

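>>> {"method": "servo_tool", "body": {
  "targets": [
    [[1,-1,30],[0,0,0],0],
    [[0,0,50],[0,0,0],0],
    [[0,0,45],[0,0,0],0],
    [[0,0,28],[0,0,0],0],
    [[0,0,12],[0,0,0],0],
    [[0,0,2],[0,0,0],0],
    [[0,0,0],[0,0,0],0]
  ]
}}

```text
time: 15.75
eef_pos: [0.4402, -0.3558, 0.0514]
orientation: [3.141, -0.002, -0.134]
wrist_force: [0.3, 0.1, -0.1]
finger_gap: 0.0852
```

>>> {"method": "servo_tool", "body": {
  "targets": [
    [[0,0,0],[0,0,0],0.5],
    [[0,0,0],[0,0,0],0.8],
    [[0,0,0],[0,0,0],1],
    [[0,0,0],[0,0,0],1],
    [[0,0,0],[0,0,0],1],
    [[0,0,0],[0,0,0],1]
  ],
  "force": 70
}}

```text
time: 16.5
eef_pos: [0.4397, -0.3557, 0.0503]
orientation: [3.141, -0.0, -0.134]
wrist_force: [-0.8, -0.0, 3.4]
finger_gap: 0.0128
```

>>> {"method": "servo_tool", "body": {
  "targets": [
    [[0,0,-6],[0,0,0],1],
    [[0,0,-14],[0,0,0],1],
    [[0,0,-25],[0,0,0],1],
    [[0,0,-35],[0,0,0],1],
    [[0,0,-40],[0,0,0],1],
    [[0,0,-40],[0,0,0],1],
    [[0,0,-20],[0,0,0],1],
    [[0,0,0],[0,0,0],1],
    [[0,0,0],[0,0,0],1]
  ]
}}

```text
time: 17.62
eef_pos: [0.4394, -0.3554, 0.2291]
orientation: [-3.141, 0.001, -0.134]
wrist_force: [-0.6, -0.3, -1.6]
finger_gap: 0.0131
```

```bash
python3 - <<'E'
from station import arm
from h import *
W=arm.capture("wrist"); cv2.imwrite("pics/w6.png",W["img"][:,:,::-1])
p,R,s=cur(); show(s)
r=arm.pinpoint(W,"glass"); print([(q["position"],q["confidence"]) for q in r])
G=p+R.apply([.145,0,-.019+.005]); print("pred glass",G,proj(W,G,True))
C=p+R.apply([.193,.033,-.019+.003]); D=p+R.apply([.097,.033,-.019+.003]);print(proj(W,C,True),proj(W,D,True))
yu=.698; ux=np.array([np.cos(yu),np.sin(yu),0]); z=np.array([0,0,1.])
aim=np.array([.5823,-.049,.22])
X=.866*ux+.5*z; Z=.5*ux-.866*z; Y=np.cross(Z,X); Rf=Rn.from_matrix(np.c_[X,Y,Z])
tcp=aim-Rf.apply([.145,0,-.014]); print("final tcp",tcp,Rf.as_euler('xyz'))
plan(p,R,tcp+[0,0,.08],Rf,14,1)
E
```

```text
{'time': 17.675, 'joint_pos': [-0.68, 0.124, 0.212, 1.66, -0.0, 2.596], 'eef_pos': [0.439, -0.355, 0.229], 'orientation': [-3.141, 0.002, -0.134], 'wrist_force': [-0.494, 0.041, -0.989], 'finger_gap': 0.013}
[([54.5, 102.2], 0.22)]
pred glass [ 0.583024   -0.37468077  0.24254186] [328.12617336 -45.59483453]
[ 400.07425767 -122.27642139] [409.27607632  62.13637507]
final tcp [ 0.49145808 -0.12520504  0.13537414] [ 3.14159265 -0.52361148  0.698     ]
[[[1, -8, 0], [0.007, 0.016, -0.026], 1], [[1, -15, 1], [0.014, 0.032, -0.053], 1], [[4, -19, 2], [0.018, 0.04, -0.066], 1], [[4, -18, 2], [0.017, 0.04, -0.067], 1], [[5, -19, 3], [0.018, 0.041, -0.066], 1], [[7, -17, 3], [0.017, 0.04, -0.066], 1], [[7, -18, 4], [0.018, 0.04, -0.066], 1], [[9, -16, 4], [0.018, 0.04, -0.066], 1], [[9, -16, 5], [0.017, 0.04, -0.066], 1], [[10, -16, 6], [0.018, 0.04, -0.066], 1], [[11, -14, 6], [0.017, 0.041, -0.066], 1], [[12, -14, 7], [0.018, 0.04, -0.066], 1], [[9, -9, 6], [0.013, 0.03, -0.05], 1], [[4.3, -4.2, 3.1], [0.006, 0.014, -0.023], 1]]
end [ 0.4915 -0.1253  0.2154] [ 3.141 -0.524  0.698]
```

View pics/w6.png

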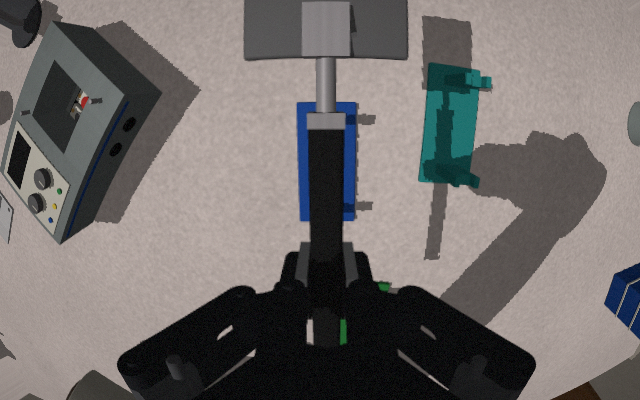

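>>> {"method": "servo_tool", "body": {
  "targets": [
    [[1,-8,0],[0.007,0.016,-0.026],1],
    [[1,-15,1],[0.014,0.032,-0.053],1],
    [[4,-19,2],[0.018,0.04,-0.066],1],
    [[4,-18,2],[0.017,0.04,-0.067],1],
    [[5,-19,3],[0.018,0.041,-0.066],1],
    [[7,-17,3],[0.017,0.04,-0.066],1],
    [[7,-18,4],[0.018,0.04,-0.066],1],
    [[9,-16,4],[0.018,0.04,-0.066],1],
    [[9,-16,5],[0.017,0.04,-0.066],1],
    [[10,-16,6],[0.018,0.04,-0.066],1],
    [[11,-14,6],[0.017,0.041,-0.066],1],
    [[12,-14,7],[0.018,0.04,-0.066],1],
    [[9,-9,6],[0.013,0.03,-0.05],1],
    [[4,-4,3],[0.006,0.014,-0.023],1],
    [[0,0,0],[0,0,0],1]
  ]
}}

```text
time: 19.6
eef_pos: [0.4916, -0.1258, 0.2161]
orientation: [3.139, -0.524, 0.699]
wrist_force: [-0.0, 0.6, -1.1]
finger_gap: 0.0131
```

```bash
python3 - <<'E'
from station import arm
from h import *
p,R,s=cur(); show(s)
yu=.698; ux=np.array([np.cos(yu),np.sin(yu),0]); z=np.array([0,0,1.])
aim=np.array([.5823,-.049,.22])
X=.866*ux+.5*z; Z=.5*ux-.866*z; Y=np.cross(Z,X); Rf=Rn.from_matrix(np.c_[X,Y,Z])
tcp=aim-Rf.apply([.145,0,-.014])
plan(p,R,tcp,Rf,6,1)
T=arm.capture("side"); cv2.imwrite("pics/s7.png",T["img"][:,:,::-1])
E
```

```text
{'time': 19.6, 'joint_pos': [-0.517, -0.26, -0.256, 1.375, 0.487, 1.977], 'eef_pos': [0.492, -0.126, 0.216], 'orientation': [3.139, -0.524, 0.699], 'wrist_force': [-0.025, 0.589, -1.116], 'finger_gap': 0.013}
[[[-4, 0, 7], [0, 0, 0], 1], [[-7, 0, 13], [0, 0, 0], 1], [[-10, 0, 16], [0.001, 0, 0], 1], [[-9, 0, 16], [0, 0, 0.001], 1], [[-7, -1, 12], [0.001, 0, 0], 1], [[-3.1, 0.4, 6.1], [0, 0, 0], 1]]
end [ 0.4915 -0.1252  0.1354] [-3.141 -0.524  0.698]
```

View pics/s7.png

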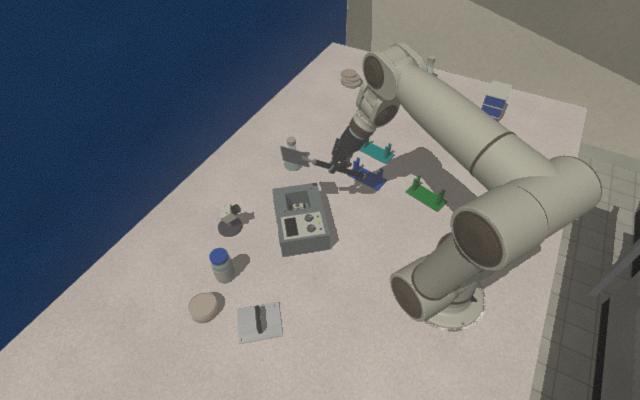

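>>> {"method": "servo_tool", "body": {
  "targets": [
    [[-4,0,7],[0,0,0],1],
    [[-7,0,13],[0,0,0],1],
    [[-10,0,16],[0.001,0,0],1],
    [[-9,0,16],[0,0,0],1],
    [[-7,0,12],[0.001,0,0],1],
    [[-3,0,6],[0,0,0],1],
    [[0,0,0],[0,0,0],1],
    [[0,0,0],[0,0,0],1]
  ]
}}

```text
time: 20.65
eef_pos: [0.4924, -0.1259, 0.1364]
orientation: [3.14, -0.525, 0.7]
wrist_force: [0.4, 0.0, -1.6]
finger_gap: 0.0126
```

```bash
python3 - <<'E'
from station import arm
from h import *
p,R,s=cur(); show(s)
yu=.698
aim=np.array([.5823,-.049,.22]); U=Rn.from_euler('z',yu)
ms=aim+U.apply([.091,0,-.157])
G=p+R.apply([.145,0,-.014])
print("glass-aim",G-aim,"mid_sight in glass",R.as_matrix()[:,[0,1,2]].T@(ms-G))
P={n:arm.capture(n) for n in ["side","top","wrist"]}
import pickle; pickle.dump(P,open("p8.pkl","wb"))
for n in P:
    a=P[n]["img"][:,:,::-1]; cv2.imwrite(f"pics/{n}8.png",a)
    print(n,"glass pred",proj(P[n],G,n=="wrist"),"corners",[proj(P[n],p+R.apply([x,y,-.016]),n=="wrist").round(1).tolist() for x,y in [(.193,.033),(.193,-.033),(.097,-.033),(.097,.033)]],"tail",proj(P[n],p+R.apply([-.135,0,-.019])))
    r=arm.pinpoint(P[n],"glass"); print([(np.round(q["position"],1),round(q["confidence"],2)) for q in r[:3]])
cv2.imwrite("pics/side8z.png",cv2.resize(P["side"]["img"][100:240,220:420,::-1],None,fx=4,fy=4,interpolation=cv2.INTER_CUBIC))
cv2.imwrite("pics/top8z.png",cv2.resize(P["top"]["img"][110:250,240:440,::-1],None,fx=4,fy=4,interpolation=cv2.INTER_CUBIC))
for t in ["flask","dishes","bottle","cover","lens"]:
    o=[]
    for n in ["side","top"]:
        r=arm.pinpoint(P[n],t)
        if r: o.append(ray(P[n],r[0]["position"])); print(t,n,np.round(r[0]["position"],1),round(r[0]["confidence"],2))
    if len(o)==2: print("  ",tri(o))
E
```

```text
{'time': 20.65, 'joint_pos': [-0.517, -0.257, -0.407, 1.221, 0.488, 1.976], 'eef_pos': [0.492, -0.126, 0.136], 'orientation': [3.14, -0.525, 0.7], 'wrist_force': [0.364, 0.014, -1.616], 'finger_gap': 0.013}
glass-aim [ 0.00073085 -0.00057086  0.00116513] mid_sight in glass [-0.0006193  -0.00102945  0.18237733]
side glass pred [295.08447673 173.84734065] corners [[281.4, 163.4], [283.9, 177.0], [309.3, 183.5], [306.0, 170.1]] tail [362.20223121 190.4507299 ]
[]
top glass pred [324.72341569 172.67662846] corners [[324.4, 156.1], [309.4, 168.8], [325.5, 189.2], [340.0, 176.7]] tail [368.32317057 228.76385816]
[(array([327.7, 171.6]), 0.88)]
wrist glass pred [327.32859127 -46.3179542 ] corners [[399.8, -123.3], [254.6, -123.7], [245.6, 61.8], [408.9, 62.0]] tail [326.82874719 475.52036026]
[]
flask side [292.1 163. ] 0.91
flask top [385.5 137.8] 0.56
   (array([ 0.75393169, -0.28791149, -0.00479525]), [np.float64(0.0035320931625649255), np.float64(0.003532093162565221)])
dishes side [198.1 310.8] 0.74
dishes top [202.2 166.7] 0.86
   (array([ 0.65558942,  0.42989631, -0.01328461]), [np.float64(0.011807112998375974), np.float64(0.011807112998375972)])
bottle side [231.1 274.2] 0.59
bottle top [230.9 161.2] 0.93
   (array([0.64807852, 0.29721193, 0.0259994 ]), [np.float64(0.013099489640531875), np.float64(0.013099489640532067)])
cover side [258.7 322.5] 0.66
cover top [209.2 208.1] 0.63
   (array([0.4745544 , 0.38404664, 0.00789012]), [np.float64(0.009698383037470018), np.float64(0.009698383037469916)])
lens side [239.4 209.6] 0.59
lens top [283.8 135.1] 0.68
   (array([0.73894123, 0.09582283, 0.09552667]), [np.float64(0.004138298908704953), np.float64(0.004138298908704933)])
```

View pics/side8z.png

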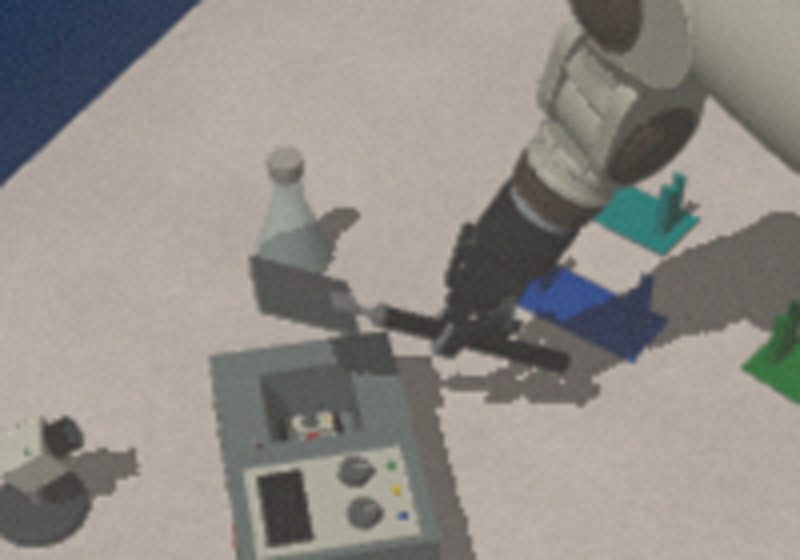

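View pics/top8z.png

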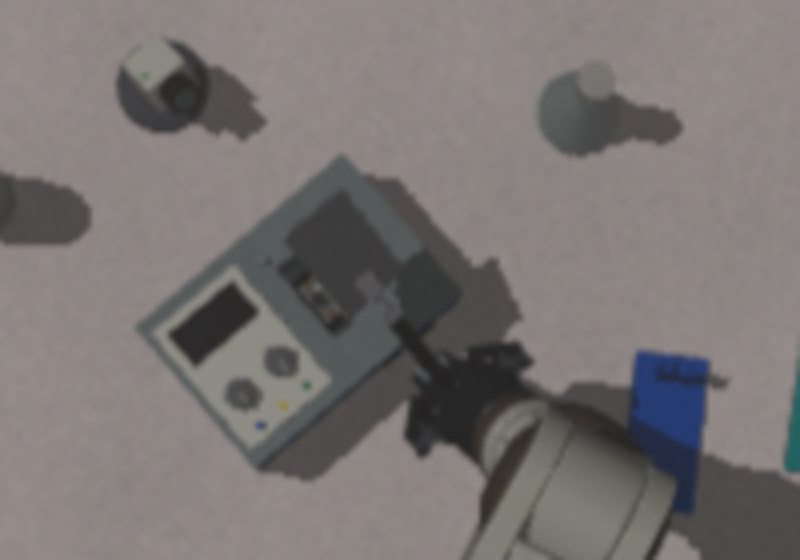

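View pics/wrist8.png

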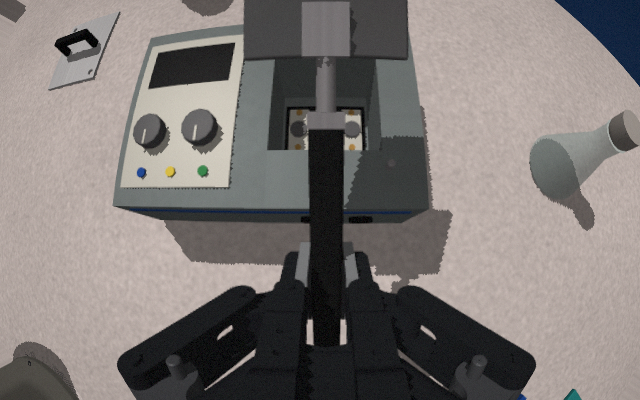

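```bash
python3 - <<'E'
import pickle; from h import *
A=pickle.load(open("p0.pkl","rb"));B=pickle.load(open("p8.pkl","rb"))
for n,nm,(c,r,w) in [("side","flask",(292,155,18)),("side","bottle",(222,265,20)),("side","dishes",(203,307,20)),("top","flask",(385,136,14)),("top","bottle",(232,158,14)),("top","dishes",(201,166,16))]:
    a=cv2.cvtColor(A[n]["img"],cv2.COLOR_RGB2GRAY)[r-w:r+w,c-w:c+w].astype(np.float32); b=cv2.cvtColor(B[n]["img"],cv2.COLOR_RGB2GRAY)[r-w:r+w,c-w:c+w].astype(np.float32)
    print(n,nm,cv2.phaseCorrelate(a,b),np.abs(a-b).mean())
from station import arm
show(arm.state()); print(np.abs(arm.state()["joint_velocities"]).max())
E
```

```text
side flask ((0.015544403828176456, 0.23092521705207147), 0.7183537799635051) 10.845679
side bottle ((0.07357673010480781, 0.06834077643553726), 1.0100088459253311) 4.888125
side dishes ((-0.027233149769763543, -0.1268823542431221), 1.0170705729722977) 5.375
top flask ((0.03825933824224137, 0.01784168666500463), 1.0010263387362162) 1.5012755
top bottle ((0.017423492031396037, 0.00792981146705074), 0.9880403544505437) 1.4056122
top dishes ((0.02910060731099584, 0.01619628104187676), 0.9592397843953222) 1.7851562
{'time': 21.45, 'joint_pos': [-0.517, -0.256, -0.408, 1.221, 0.488, 1.976], 'eef_pos': [0.492, -0.126, 0.136], 'orientation': [3.141, -0.524, 0.699], 'wrist_force': [-0.786, -0.905, -1.861], 'finger_gap': 0.013}
0.00249004916096937
```

Nothing has shifted, the arm is still and the pose checks out, so I'm handing the job in.

```bash
python3 - <<'E'
from station import arm
print(arm.sign_off())
E
```

```text
the job is handed in; nothing more can be done
None
```

The job is handed in at about 21.5 s of the 54 s allowed. The sign-off reports no verdict, so what follows rests on my own last checks.

**Cover:** I lifted it straight off the pins by its handle and lowered it until the wrist force showed contact. I let go at about (0.47, 0.375) m, left of the unit. The pictures show it flat, handle up and clear of the unit.

**Mirror:** I took it from the blue rest by the handle at its origin, 145 mm from the middle of the glass. It is held over the open compartment, tilted 30 degrees towards the camera.
- **Position:** by the measured arm pose, mid-glass is about 1.5 mm from my estimate of aim.
- **Angle:** mid_sight lies within about 1 mm of the glass axis, at a distance of 0.182 m.
- **Stillness:** joint speeds were below 0.003 rad/s.
- **Grip:** the head's width in the wrist picture matched the prediction, so I saw no rotation of the mirror in the grip.

**Flask, dishes, bottle:** comparing the first and last pictures shows shifts of 0.23 pixels or less. That largest value is the flask in the side view, where the mirror head partly overlaps it; the top view shows 0.04.

**Disagreements:**
- **Aim point:** the unit's pose came out about 3 to 4 mm different between the fixed cameras and the wrist camera. I set aim from where the cover's handle was gripped.
- **Camera direction:** the networks' lens position put the camera 3 to 4 degrees off the unit's x axis at the start and less than 3 degrees off at the end. I used the unit's axis, as the task defines it.
- **Glass position:** two glass corners in the top picture were 1 to 3 pixels (up to roughly 10 mm) from the prediction, while the side picture agreed to about 1 pixel.
- **Bottle:** its reported position wandered by a few pixels, but the picture comparison shows it did not move.

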